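# Mix a flask on the sprung touch mixer

### The job

Swing the latch lever of the mixer box clear, open the lid right back, then set the round stoppered flask upright, bulb down, in the sprung wire ring inside. Press the flask down until the ring is nearly at the bottom of its travel and finish while still holding it pressed down (the mixer runs only while it is held). Leave the dropper bottle and the small glass jar standing where they are.

Things in the scene. Friction and masses are not known exactly. Their poses are not given: they have to be found in the camera images.
- mixer: grey box of a touch mixer, fixed to the table: 130 mm (its x) by 120 mm (its y) by 50 mm high, 5 mm walls, inner deck 10 mm above the table. Origin at the centre of its underside; its z is up, its -x is the front (nearer the robot), its y the side with the latch. It may stand turned up to 0.3 rad; the lid, latch and ring are carried by it.
- latch (a joint): latch lever, turning about an upright axis at the left (+y) side of the box, rad. 0 = points to the mixer's -y, its flat arm over the lid's left edge, blocking the lid; grows as the peg end swings to the mixer's front (clockwise from above), 1.57 = points to -x, stop at 1.75. Starts at 0 to 0.25, clear of the lid from 1.3; stays where left; under 1 N at the peg turns it.
- latch_peg (a point): point on the axis of the round upright steel peg (10 mm diameter, 30 mm tall) at the lever's end, 8 mm under the peg's top and 22 mm above the top face of the flat arm that carries it; 88 mm above the table, 38 mm from the lever's pivot axis.
- latch_pivot (a point): pivot axis of the latch lever, at the height of the arm's underside (58 mm above the table).
- lid (a joint): flat aluminium dust lid, 128 x 116 x 6 mm, top face 56 mm above the table, hinged along the far (+x) rim, rad. 0 = shut, grows as it opens upward and back, stop at 2.1, 1.57 = upright. Stiff hinge: it stays at any angle; about 1 N at the tab moves it.
- lid_tab (a point): grip point on the lid's pull tab: a bar 14 mm wide (y) and 6 mm thick that stands 45 mm out from the middle of the lid's front edge in the lid's plane; the point lies 15 mm short of its free end, 165 mm from the hinge line, 53 mm above the table when shut. The space under the tab is free.
- lid_hinge (a point): middle of the lid's hinge line, 51 mm above the table, 70 mm behind the mixer's centre; the line runs along the mixer's y. As the lid opens, the tab moves on an arc about it: up and away from the robot.
- ring (a joint): how far the sprung ring is pressed down, m: 0 = up, 0.018 = bottom stop. Spring: 3 N to start it, 12 N at the bottom; it rises by itself when let go. The flask's weight alone does not press it down.
- ring_center (a point): centre of the sprung steel wire ring in the middle of the mixer, on the wire's centre line: 57 mm centre-line diameter, 8 mm wire (49 mm clear inside), 40 mm above the table when up, 10 mm below the box's rim. With the flask seated, its underside is about 7 mm below this point and its bulb centre 18.5 mm above it.
- flask: loose round flask of amber glass, 0.1 to 0.21 kg, 102 mm tall: 60 mm ball-shaped bulb with a 32 mm flat foot, straight neck of 22 mm diameter from 53 to 88 mm up, 27 mm rim bead at 88 to 92 mm, black rubber stopper (20 mm diameter) to 102 mm. It stands upright on the table. Origin at the centre of its underside, z up along the neck.
- flask_neck (a point): point on the flask's axis in the straight neck, 77 mm above its underside: where to grip.
- flask_bulb (a point): centre of the flask's bulb, 25.4 mm above its underside.
- dropper_bottle: bystander: small white dropper bottle with black cap and white tip, 46 mm diameter, 122 mm tall. Origin at the centre of its underside.
- glass_jar: bystander: small glass jar with steel lid, 54 mm diameter, 69 mm tall. Origin at the centre of its underside.

How it is judged:
On the way, in this order (a step that is already met when the one before it is completed fails the run):
1. the latch lever is swung clear of the lid (at least 1.2 rad) while the lid is still shut (value of joint latch above 1.2 rad and value of joint lid below 0.1 rad), for 0.1 s.
2. the lid is opened right back, past upright (over 1.6 rad) (value of joint lid above 1.6 rad), for 0.2 s.
At the end, for the whole second after the job is handed in: Still held at the end: ring pressed at least 12 of its 18 mm (over 5 N) by the flask, bulb centre within 6 mm of the ring axis and 12 to 24 mm above the ring, upright within 0.2 rad, still; over 3 N from the fingers on the flask; lid past 1.5 rad, latch past 1.1 rad (value of joint latch above 1.1 rad and value of joint lid above 1.5 rad and value of joint ring above 0.012 m and horizontal distance between flask_bulb and ring_center below 0.006 m and z of flask_bulb in the frame of ring_center between 0.012 and 0.024 m and angle between flask's own z axis and vertical below 0.2 rad and contact force between flask and ring above 5 N and contact force between the fingers and flask above 3 N and linear speed of flask below 0.02 m/s); the arm keeps its last pose, push and grip.
It fails at once if the dropper bottle is pushed away (over 40 mm) or knocked over (distance of dropper_bottle from where it was at the start of the episode above 0.04 m or angle between dropper_bottle's own z axis and vertical above 0.5 rad).
It fails at once if the glass jar is pushed away (over 40 mm) or knocked over (distance of glass_jar from where it was at the start of the episode above 0.04 m or angle between glass_jar's own z axis and vertical above 0.5 rad).
It fails at once if the flask is knocked over or turned on its side (angle between flask's own z axis and vertical above 1 rad).
It also fails if it takes over 69 s, if anything falls off the work surface, if the arm or the gripper's body presses on something with over 40 N, if the wrist force passes 120 N, or if a joint passes its speed limit or range.

### The arm

A 7-joint arm with a two-finger parallel gripper is mounted at the origin on a cart in front of the work surface, level with it; the furniture and walls round the work are solid. World frame = base frame: x ahead of the robot, y to its left, z up, the work surface at z = 0. Lengths are in m, angles in rad, forces in N, time in s.
With the tool pointing down it reaches from about 0.35 to 0.9 m from the base axis. Payload 8.1 kg.
Tool frame: the origin (TCP) lies at the very end of the fingers, on their centre line; the grasp point (between the pads) lies 19 mm behind it (arm.tcp_to_grasp is the distance from the TCP to the grasp point, in m); z points along the fingers, y is the line along which they close (so a half turn about z gives the same grasp; the last joint's range is limited). The gripper opens to 92 mm and grips with 3 to 60 N. Pads are 19 mm wide; open, the fingers measure 130 mm over their backs; the gripper's body (75 mm by 190 mm) begins 47 mm behind the grasp point.
Start: joints at [1.092, 0.434, 0.025, 1.573, -0.012, 1.134, -0.075], TCP at [0.229, -0.581, 0.194] pointing down, gripper open.
Joint ranges: [-2.62, 2.62], [-0.44, 2.09], [-1.27, 1.32], [0.08, 2.57], [-1.32, 4.46], [0.12, 2], [-2.74, 2.74]. Speed limits (rad/s): [2.22, 2.22, 3.01, 3.01, 3.14, 3.14, 3.14].

### API

Orientations are given as a rotation vector (axis times angle).
In Python, from cell import arm, get_image, sign_off gives the robot as it stands (arm), with the cameras as plain functions and the job as plain functions.
- The arm moves only by the shell command python3 nudge.py 'ROWS' [FORCE]. ROWS is one flat JSON list of numbers that holds 1 to 10 rows one after another, with no inner brackets; each row has 5 numbers: dx, dy, dz in shares of the most that a row can go, 1 being 50 mm, then a turn about the tool's z in parts of the range, where 1.0 means pi rad, then the opening from 0.0 (shut) to 1.0 (fully open); each row shifts and turns the commanded pose from where the row before left it, along the tool's axes as they then stand; what a row does not reach is not made up. A row lasts 1/10 s, in which the tool goes at most 0.05 m and 0.15 rad, less where a joint would pass 70% of its speed; a pose out of reach is approached as far as the arm can. The fingers move at their own pace and stop on an object; FORCE is the grip in N (left out, the last holds). Time passes only in rows, so rows that do not move let the fingers close. It prints the time, the measured TCP pose, the force, the opening and the grip force at its end. Input that does not fit is refused with a message, and nothing moves.
- arm.observe(): the state, without advancing time (a new reading comes with each control period).
- get_image(name): name is "scene" or "top"; returns a dict with "image" (384x512x3 uint8, blue, green, red), "fx", "fy", "cx", "cy" (pixels), "cam_to_world" (4x4, takes a point from camera to world coordinates). Camera axes: x right, y down, z forward; pixel columns grow to the right and rows downward; lengths in m; the calibration is good to about 2 mm. A picture is of the moment at which its call begins. There is no depth.
- sign_off(): hands the job in; it is judged then, once.
The state is a dict: "clock": time; "joints": joint angles; "dq": joint speeds; "joint_efforts": joint torques, N m; "position": TCP position; "ee_rot": TCP orientation; "force": force on the tool from outside, world axes, zero at the start; "ft_torque": the same for the moment, N m; "width": opening from 0.0 (shut) to 1.0 (fully open); "gripper_force": force on a finger pad.
Only numpy, scipy, OpenCV 4.12 (cv2) and the standard library are available. Lean on these libraries where they do the work, as an engineer would, in place of code of your own. Each camera call takes 0.05 s, during which the arm holds its last target. There are 200 camera calls.

## Working session

There is one attempt and no reset: what is moved stays moved. The work goes in short steps, Python scripts to look and compute and a shell command to move; the robot and the scene stay as the last step left them, time stands still between calls to the robot, and variables do not carry over. Pictures are saved under pics/ and viewed, at most 10 in all, crops included, and the job is handed in when it is done.

```bash
ls; mkdir -p pics; python3 - <<'E'
from cell import arm, get_image, sign_off
import cv2,numpy as np
for n in("scene","top"):
    d=get_image(n);cv2.imwrite(f"pics/{n}0.png",d["image"]);print(n,d["fx"],d["fy"],d["cx"],d["cy"]);print(np.round(d["cam_to_world"],4))
o=arm.observe();print(o["clock"],o["position"],o["ee_rot"],o["width"],o["force"])
E
```

```text
cell.py
nudge.py
pics
scene 448.5655187221037 448.5655187221037 257.28878530618607 191.69059609576573
[[-0.7274 -0.4213  0.5417 -0.0919]
 [-0.6862  0.4555 -0.5671  0.6295]
 [-0.0078 -0.7842 -0.6205  0.7888]
 [ 0.      0.      0.      1.    ]]
top 480.99535264201995 480.99535264201995 257.11446255836444 185.18246615767595
[[ 0.0266 -0.9974  0.0663  0.4731]
 [-0.9992 -0.0286 -0.0287 -0.0023]
 [ 0.0306 -0.0655 -0.9974  1.2651]
 [ 0.      0.      0.      1.    ]]
0.1 [ 0.22916111 -0.58095473  0.19345423] [-3.08504244e+00 -5.86496977e-01  5.60129953e-04] 0.9949062691027932 [ 0.31736208 -0.14672693 -0.0185084 ]
```

View pics/scene0.png

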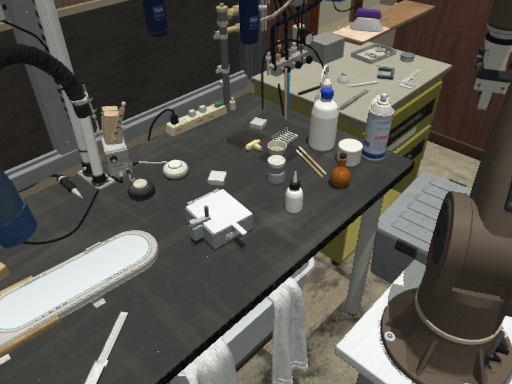

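View pics/top0.png

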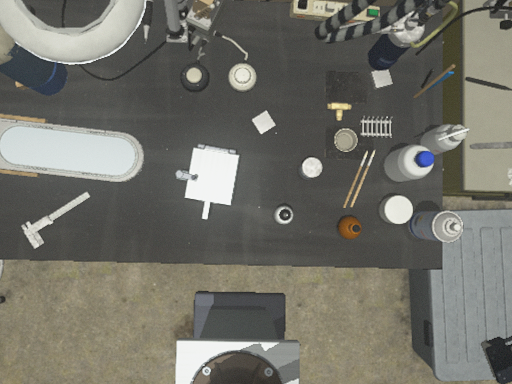

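The scene picture shows the mixer near (220,215), the dropper bottle at (294,195), the glass jar at (277,170) and the flask at (341,172). In the top picture the mixer is at (212,178) with its tab at (206,210) and the latch at (185,175), and the flask is at (349,227). I'll enlarge these next.

```bash
cat > h.py <<'E'
import cv2,numpy as np
from cell import arm, get_image, sign_off
def mosaic(crops,out,z=5,w=80,h=60):
    t=[]
    for im,u,v in crops:
        c=cv2.resize(im[v:v+h,u:u+w],None,fx=z,fy=z,interpolation=cv2.INTER_CUBIC)
        for k in range(0,w,10):
            cv2.putText(c,str(u+k),(k*z,8),0,.3,(0,0,255));cv2.line(c,(k*z,10),(k*z,14),(0,0,255))
        for k in range(10,h,10):
            cv2.putText(c,str(v+k),(0,k*z+3),0,.3,(0,0,255));cv2.line(c,(20,k*z),(26,k*z),(0,0,255))
        t.append(c)
    cv2.imwrite(out,np.vstack([np.hstack(t[:2]),np.hstack(t[2:])]))
K={"scene":(448.5655,257.2888,191.6906),"top":(480.99535,257.11446,185.18247)}
T={"scene":np.array([[-0.7274,-0.4213,0.5417,-0.0919],[-0.6862,0.4555,-0.5671,0.6295],[-0.0078,-0.7842,-0.6205,0.7888]]),
"top":np.array([[0.0266,-0.9974,0.0663,0.4731],[-0.9992,-0.0286,-0.0287,-0.0023],[0.0306,-0.0655,-0.9974,1.2651]])}
def ray(n,u,v):
    f,cx,cy=K[n];d=T[n][:,:3]@[(u-cx)/f,(v-cy)/f,1];return T[n][:,3],d/np.linalg.norm(d)
def atz(n,u,v,z):
    c,d=ray(n,u,v);return c+d*(z-c[2])/d[2]
def tri(a,b):
    (c1,d1),(c2,d2)=ray("scene",*a),ray("top",*b)
    s=np.linalg.lstsq(np.c_[d1,-d2],c2-c1,rcond=None)[0];p,q=c1+s[0]*d1,c2+s[1]*d2
    return np.round((p+q)/2,4),round(float(np.linalg.norm(p-q)),4)
def proj(n,p):
    f,cx,cy=K[n];q=T[n][:,:3].T@(np.array(p)-T[n][:,3]);return np.round([f*q[0]/q[2]+cx,f*q[1]/q[2]+cy],1)
E
python3 - <<'E'
from h import *
s=cv2.imread("pics/scene0.png");t=cv2.imread("pics/top0.png")
mosaic([(s,180,188),(t,170,142),(s,305,135),(t,310,190)],"pics/m1.png")
E
```

```text
(no output)
```

View pics/m1.png

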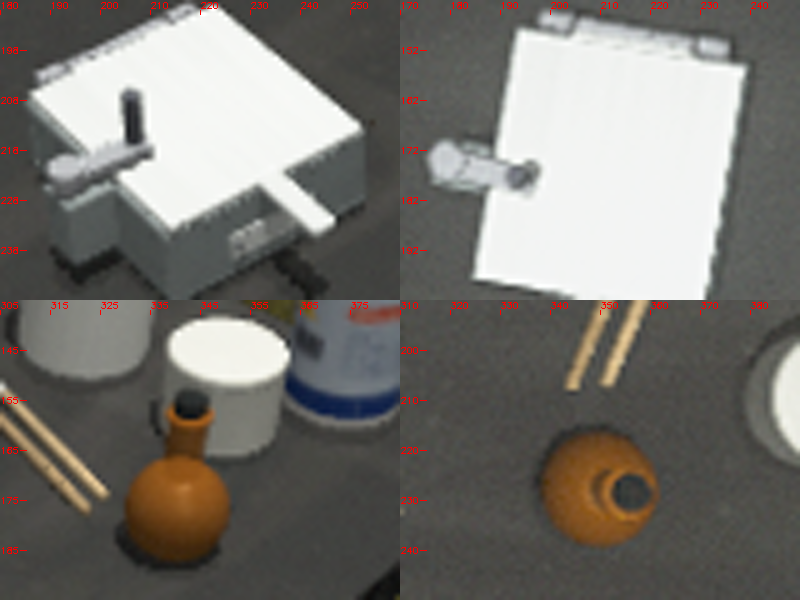

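The enlarged crops give, for the top view, lid corners at (193.4,147.6), (239.4,155) and (184.6,197.4), peg top (194,177), pivot (179.4,174), bulb (350,227.4) and stopper (356.4,228.2). In the scene view the peg top is at (206.2,206.6), the pivot at (192.6,221.6), the lid corners at (214.6,233.6), (186,206.6), (221.4,188.6) and (252.4,213.4), the stopper at (343.6,154) and the bulb at (340.4,177).

```bash
python3 - <<'E'
from h import *
for n,a,b in [("peg top",(206.2,206.8),(194,177)),("pivot",(192.6,221.6),(179.4,174)),("FL",(214.6,233.6),(184.6,197.4)),("BL",(186,206.6),(193.4,147.6)),("BR",(221.4,188.6),(239.4,155)),("tab end",(244.4,233.2),(206,218)),("stopper",(343.6,154),(356.4,228.2)),("bulb",(340.4,177),(350,227.4)),("drop tip",(297,173),(284,214)),("jar",(277,157),(312,164))]: print(n,*tri(a,b))
print("FR scene",atz("scene",252.4,213.4,.056))
for p in[(193.4,147.6),(239.4,155),(184.6,197.4)]:print(atz("top",*p,.056))
E
```

```text
peg top [0.5667 0.1184 0.0917] 0.0001
pivot [0.5752 0.1576 0.0646] 0.0004
FL [0.5165 0.1429 0.0528] 0.0035
BL [0.6432 0.1253 0.0528] 0.0033
BR [0.6301 0.0107 0.0518] 0.0025
tab end [0.4677 0.0893 0.0482] 0.0004
stopper [ 0.4508 -0.2813  0.1005] 0.0049
bulb [ 0.4516 -0.2832  0.0202] 0.0035
drop tip [ 0.4777 -0.1052  0.1166] 0.012
jar [ 0.6055 -0.1759  0.0724] 0.0103
FR scene [0.49717088 0.03114808 0.056     ]
[0.64385589 0.12620547 0.056     ]
[0.62862093 0.00972993 0.056     ]
[0.517619   0.14372065 0.056     ]
```

The manual's scale: shifts go in shares of 50 mm and turns go in shares of pi rad. Converting my numbers, -0.042 m is -0.84, -0.04 m is -0.8, 0.128 rad is 0.0407.

```bash
cat >> h.py <<'E'
from scipy.spatial.transform import Rotation as Ro
C=np.array([.573,.077]);YAW=-.135
def loc(x,y,z): c,s=np.cos(YAW),np.sin(YAW);return np.array([C[0]+c*x-s*y,C[1]+s*x+c*y,z])
def to(p):
    o=arm.observe();R=Ro.from_rotvec(o["ee_rot"]);m=R.as_matrix()
    print("d",np.round(m.T@(np.array(p)-o["position"]),4),"psi",round(np.arctan2(m[1,0],m[0,0]),3),"tilt",np.round(m[:2,2],3),"F",np.round(o["force"],1),"w",round(o["width"],3),"gf",round(o["gripper_force"],1),"t",o["clock"],np.round(o["position"],4))
E
python3 nudge.py '[0,0,0,0.0407,0.5,0,0,0,0.0407,0.5,0,0,0,0.0407,0.5,0,0,0,0.0404,0.5,0.24,-0.8,0,0,0.5,0.24,-0.8,0,0,0.5,0.28,-0.84,0,0,0.5,0.28,-0.84,0,0,0.5,0.28,-0.84,0,0,0.5,0.28,-0.84,0,0,0.5]' 15
python3 -c "
from h import *
to([.567,.119,.14])"
```

```text
clock: 1.1
position: [0.3424, -0.3446, 0.1939]
ee_rot: [-3.134, 0.212, 0.0]
force: [1.0, -0.1, -0.3]
width: 0.5
gripper_force: 0.0
d [ 0.16   -0.4897  0.054 ] psi -0.135 tilt [-0.  0.] F [ 1.  -0.1 -0.3] w 0.5 gf 0.0 t 1.1 [ 0.3424 -0.3446  0.1939]
```

In the tool's units: -0.048 m is -0.96, 0.016 m is 0.32.

```bash
python3 nudge.py '[0.32,-0.96,0,0,0.5,0.32,-0.96,0,0,0.5,0.32,-0.96,0,0,0.5,0.32,-0.96,0,0,0.5,0.32,-0.96,0,0,0.5,0.32,-0.96,0,0,0.5,0.32,-0.96,0,0,0.5,0.32,-0.96,0,0,0.5,0.32,-0.96,0.2,0,0.5,0.32,-0.96,0.2,0,0.5]'
python3 nudge.py '[0,0,0.1,0,0.5,0,0,0,0,0.5]'
python3 -c "
from h import *
to([.567,.119,.14])"
```

```text
clock: 2.1
position: [0.5626, 0.1023, 0.1745]
ee_rot: [3.134, -0.213, 0.001]
force: [0.6, -0.7, 0.7]
width: 0.503
gripper_force: 0.0
clock: 2.3
position: [0.5611, 0.1016, 0.1682]
ee_rot: [3.134, -0.208, -0.004]
force: [0.7, -0.2, -0.3]
width: 0.504
gripper_force: 0.0
d [ 0.0037 -0.0181  0.0282] psi -0.133 tilt [-0.003 -0.   ] F [ 0.7 -0.2 -0.3] w 0.504 gf 0.0 t 2.3 [0.5611 0.1016 0.1682]
```

In the tool's units: 0.03 m is 0.6, 0.025 m is 0.5.

```bash
python3 nudge.py '[0.08,-0.36,0.4,0,0.5,0,0,0.6,0,0.5,0,0,0.5,0,0.5,0,0,0.42,0,0.5,0,0,0,0,0.5]'
python3 - <<'E'
from h import *
to([.567,.119,.072])
s=get_image("scene")["image"];t=get_image("top")["image"]
mosaic([(s,180,178),(t,170,142),(s,305,135),(t,310,190)],"pics/m2.png")
E
```

```text
clock: 2.8
position: [0.5661, 0.1151, 0.0714]
ee_rot: [3.131, -0.216, -0.007]
force: [0.1, -1.3, 0.8]
width: 0.503
gripper_force: 0.0
d [ 0.0004 -0.004  -0.0006] psi -0.137 tilt [-0.005 -0.002] F [ 0.1 -1.3  0.8] w 0.503 gf 0.0 t 2.8 [0.5661 0.1151 0.0714]
```

View pics/m2.png

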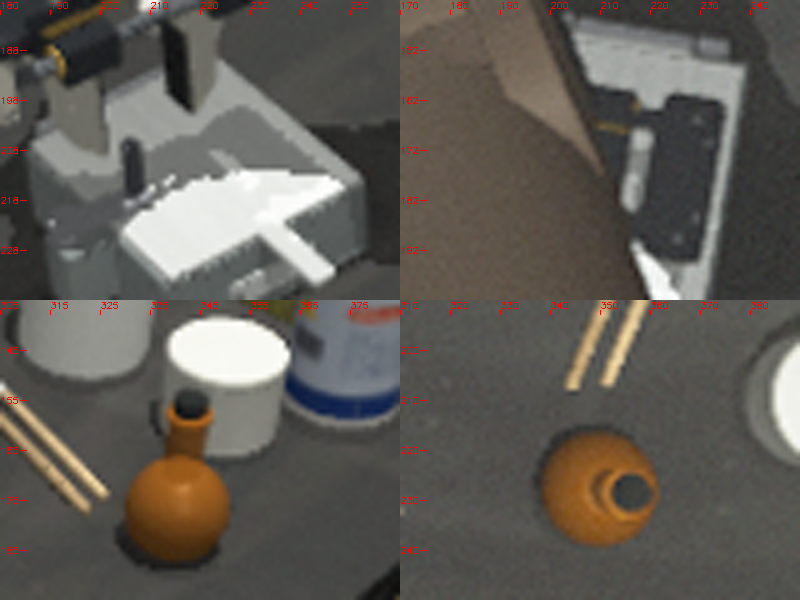

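Picture: the finger tips are at (196,208) and (218,199), either side of the peg top at (206,206). The peg may sit a little in front of the fingers, so I'll check by projection.

```bash
python3 -c "
from h import *
p=np.array([.5661,.1151,.0714]);y=np.array([-.135,-.991,0])
for q in(p,p+y*.023,p-y*.023,p+y*.033,p-y*.033,[.5667,.1184,.0917],[.5667,.1184,.0714]):print(proj('scene',q))
from scipy.optimize import least_squares
"
```

```text
[208.  212.6]
[215.8 208.7]
[200.1 216.6]
[219.1 207.1]
[196.6 218.4]
[206.2 206.8]
[206.9 213.2]
```

```bash
python3 - <<'E'
from h import *
s=get_image("scene");t=get_image("top")
print(np.abs(s["cam_to_world"][:3]-T["scene"]).max())
s=s["image"]
c=np.hstack([cv2.resize(s[178:238,180:230],None,fx=8,fy=8,interpolation=2),cv2.resize(s[130:250,170:270],None,fx=4,fy=4,interpolation=2)])
cv2.imwrite("pics/z1.png",c)
E
```

```text
4.687148136373054e-05
```

View pics/z1.png

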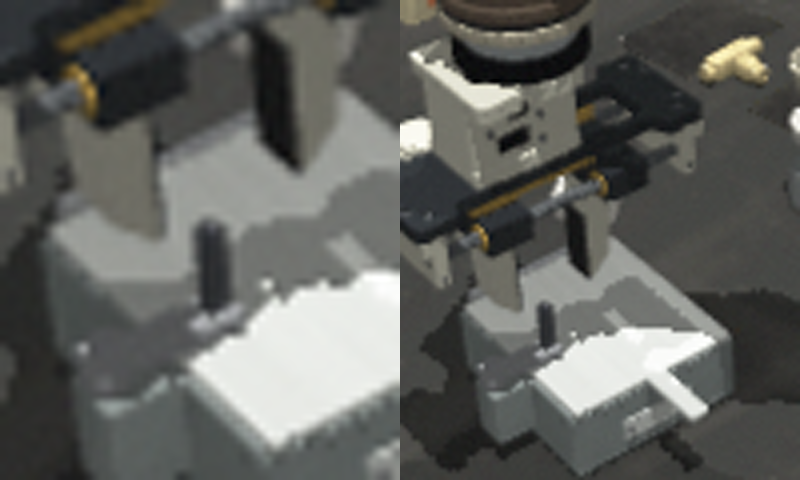

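```bash
python3 -c "
from h import *
p=np.array([.5661,.1151,.0714]);y=np.array([-.135,-.991,0]);x=np.array([.991,-.135,0]);z=np.array([0,0,1.])
for a,b,c in [(0,.095,.066),(.0375,.095,.066),(-.0375,.095,.066),(-.0375,.095,.1)]:print(a,b,c,proj('top',p+a*x+b*y+c*z),proj('scene',p+a*x+b*y+c*z))
for q in ((200,207.4),(217.5,199.3)): print([np.round(atz('scene',*q,h),4) for h in(.0714,.1)])
print(tri((208.7,203.3),(0,0)) if 0 else '')
"
```

```text
0 0.095 0.066 [233.4 182.3] [238.3 176.1]
0.0375 0.095 0.066 [236.1 166.6] [229.2 169.2]
-0.0375 0.095 0.066 [230.8 198.1] [247.7 183.3]
-0.0375 0.095 0.1 [230.4 197.5] [247.4 171.8]
[array([0.5954, 0.1155, 0.0714]), array([0.568, 0.136, 0.1  ])]
[array([0.5869, 0.0646, 0.0714]), array([0.5599, 0.0871, 0.1   ])]
```

In the tool's units: -0.003 m is -0.06.

```bash
python3 nudge.py '[0,-0.06,0,0,0.3,0,0,0,0,0.1,0,0,0,0,0.02,0,0,0,0,0.02,0,0,0,0,0.02,0,0,0,0,0.02]' 6
python3 - <<'E'
from h import *
to([.567,.119,.072])
s=get_image("scene")["image"];t=get_image("top")["image"]
cv2.imwrite("pics/z2.png",np.hstack([cv2.resize(s[178:238,180:230],None,fx=8,fy=8,interpolation=2),cv2.resize(t[130:250,170:270],None,fx=4,fy=4,interpolation=2)]))
E
```

```text
clock: 3.6
position: [0.5687, 0.1207, 0.0737]
ee_rot: [3.134, -0.212, -0.0]
force: [-0.1, 0.2, 0.2]
width: 0.04
gripper_force: 0.0
d [-0.0014  0.0019  0.0017] psi -0.135 tilt [-0. -0.] F [-0.1  0.2  0.2] w 0.04 gf 0.0 t 3.6 [0.5687 0.1207 0.0737]
```

View pics/z2.png

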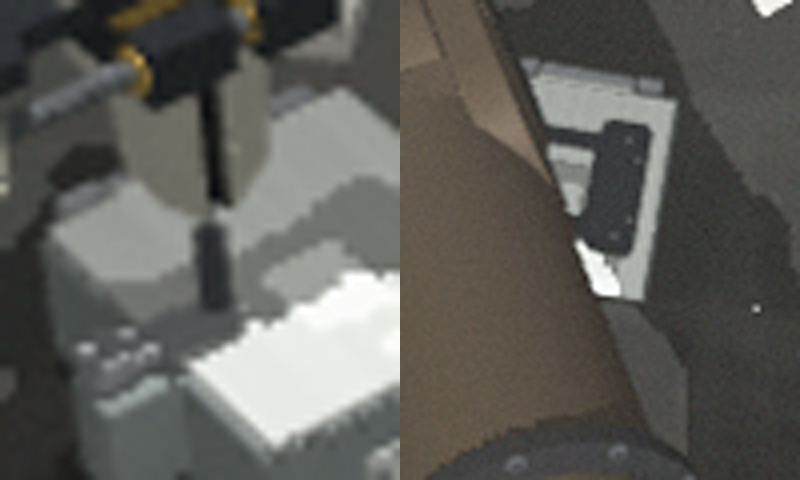

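The picture shows the closed finger tips at (206.5,204.5), just over the peg top at (206,206). They shut on nothing, so the tips really stand above the peg, at about 0.1 m instead of the reported 0.074 m. I'll open the gripper and feel downwards in small steps.

In the tool's units: 0.004 m is 0.08.

```bash
python3 nudge.py '[0,0,0,0,0.4,0,0,0,0,0.4,0,0,0,0,0.4,0,0,0.08,0,0.4,0,0,0,0,0.4]'|egrep "pos|force:|wid"
python3 nudge.py '[0,0,0.08,0,0.4,0,0,0,0,0.4]'|egrep "pos|force:"
python3 -c "
from h import *
to([.567,.119,.072])
o=arm.observe();print(np.round(o['joints'],4),arm.tcp_to_grasp)"
```

```text
position: [0.5683, 0.1207, 0.0691]
force: [-0.5, -0.6, 0.3]
width: 0.381
gripper_force: 0.0
position: [0.5683, 0.1206, 0.0651]
force: [0.1, 0.2, 0.1]
gripper_force: 0.0
d [-0.0011  0.0018 -0.0069] psi -0.135 tilt [-0.001 -0.   ] F [0.1 0.2 0.1] w 0.399 gf 0.0 t 4.4 [0.5683 0.1206 0.0651]
[-0.1348  0.5148 -0.2335  1.8107  0.1543  0.8347 -2.1492] 0.0188
```

In the tool's units: 0.004 m is 0.08.

```bash
for i in 1; do python3 nudge.py '[0,0,0.08,0,0.4,0,0,0,0,0.4]'|egrep "pos|^force"; done
python3 nudge.py '[0,0,0.08,0,0.4,0,0,0,0,0.4]'|egrep "pos|^force"
python3 nudge.py '[0,0,0.08,0,0.4,0,0,0,0,0.4]'|egrep "pos|^force"
python3 - <<'E'
from h import *
s=get_image("scene")["image"]
cv2.imwrite("pics/z3.png",cv2.resize(s[178:238,180:255],None,fx=10,fy=10,interpolation=2))
E
```

```text
position: [0.5683, 0.1207, 0.0612]
force: [-0.4, -0.7, 0.5]
position: [0.5684, 0.1207, 0.0572]
force: [-0.4, 0.4, -0.2]
position: [0.5684, 0.1207, 0.0532]
force: [0.4, -0.6, -0.9]
```

View pics/z3.png

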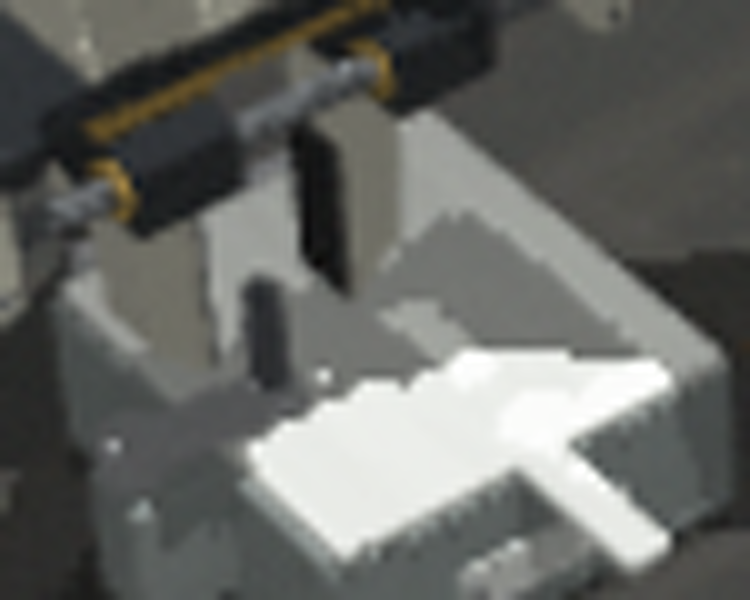

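```bash
python3 -c "
from h import *
x=np.array([.991,-.135,0]);y=np.array([-.135,-.991,0])
from scipy.optimize import least_squares
obs=[((.5661,.1151,.0714),.0231,(200,207.4),(217.5,199.3)),((.5684,.1207,.0532),.0184,(201.5,214.5),(215,207.7))]
def f(o,w=.0095):
    r=[]
    for p,h,l,q in obs:
        p=np.array(p)+o
        r+=list(proj('scene',p-w*x-h*y)-l)+list(proj('scene',p-w*x+h*y)-q)
    return np.array(r)
for w in(.0095,0,-.0095):
  s=least_squares(f,[0,0,0],args=(w,),diff_step=1e-3,x_scale=.01);print(w,s.x,s.cost,s.fun)
  for dx in(0,.008,.016):
    s=least_squares(lambda a:f(np.array([dx,a[0],a[1]]),w),[0,0],diff_step=1e-2,x_scale=.01);print('  ',dx,s.x,s.cost)
"
```

```text
0.0095 [0. 0. 0.] 228.72999999999945 [ 2.2 11.3  0.6 11.4  0.6  9.7 -0.4 10. ]
   0 [0. 0.] 228.72999999999945
   0.008 [0. 0.] 172.50499999999974
   0.016 [0. 0.] 145.2549999999999
0 [0. 0. 0.] 153.8849999999998 [ 0.1  9.2 -1.7  9.4 -1.5  7.6 -2.5  8.1]
   0 [0. 0.] 153.8849999999998
   0.008 [0. 0.] 129.72999999999993
   0.016 [0. 0.] 133.59500000000006
-0.0095 [0. 0. 0.] 116.02999999999993 [-2.1  7.2 -3.9  7.5 -3.7  5.6 -4.7  6.1]
   0 [0. 0.] 116.02999999999993
   0.008 [0. 0.] 122.32
   0.016 [0. 0.] 154.9199999999999
```

In the tool's units: 0.004 m is 0.08.

```bash
python3 nudge.py '[0,0,0.08,0,0.4,0,0,0,0,0.4]'|egrep "pos|^force"
python3 nudge.py '[0,0,0.08,0,0.4,0,0,0,0,0.4]'|egrep "pos|^force"
python3 nudge.py '[0,0,0,0,0.1,0,0,0,0,0.02,0,0,0,0,0.02,0,0,0,0,0.02,0,0,0,0,0.02]' 6
```

```text
position: [0.5684, 0.1207, 0.0492]
force: [0.5, 0.8, -0.9]
position: [0.5683, 0.1207, 0.0452]
force: [-0.1, 0.6, -0.4]
clock: 5.95
position: [0.5689, 0.1213, 0.0459]
ee_rot: [-3.134, 0.212, -0.001]
force: [0.9, 0.8, -0.2]
width: 0.106
gripper_force: 6.0
```

In the tool's units: -0.0071 m is -0.142, -0.0067 m is -0.134.

```bash
python3 nudge.py '[-0.142,-0.026,0,0,0.02,-0.134,-0.052,0,0,0.02,-0.122,-0.076,0,0,0.02,-0.106,-0.098,0,0,0.02]'
python3 nudge.py '[-0.086,-0.116,0,0,0.02,-0.062,-0.13,0,0,0.02,-0.036,-0.14,0,0,0.02,-0.01,-0.144,0,0,0.02,0,0,0,0,0.02]'
python3 -c "
from h import *
to([.567,.119,.072])"
```

```text
clock: 6.35
position: [0.5438, 0.1356, 0.0457]
ee_rot: [3.132, -0.213, -0.003]
force: [-3.3, -4.7, 5.8]
width: 0.106
gripper_force: 6.0
clock: 6.85
position: [0.5386, 0.1662, 0.0455]
ee_rot: [-3.134, 0.209, 0.002]
force: [-5.0, 0.6, -1.4]
width: 0.106
gripper_force: 6.0
d [ 0.0344  0.043  -0.0266] psi -0.133 tilt [-0.001  0.001] F [-5.   0.6 -1.4] w 0.106 gf 6.0 t 6.85 [0.5386 0.1662 0.0455]
```

In the tool's units: 0.04 m is 0.8, -0.03 m is -0.6.

```bash
python3 nudge.py '[0,0,0,0,0.4,0,0,0,0,0.4,0,0,0,0,0.4,0,0,-0.6,0,0.4,0,0,-0.6,0,0.2,0,0.8,0,0,0,0,0.8,0,0,0,0,0,0.6,0,0,0,0,0.3,0,0,0,0,0,0,0]'
python3 - <<'E'
from h import *
to(loc(-.045,0,.03))
s=get_image("scene")["image"]
t=get_image("top")["image"]
cv2.imwrite("pics/z4.png",np.hstack([cv2.resize(s[178:238,180:255],None,fx=6,fy=6,interpolation=2),cv2.resize(t[142:202,170:220],None,fx=6,fy=6,interpolation=2)]))
E
```

```text
clock: 7.85
position: [0.5275, 0.084, 0.0592]
ee_rot: [3.133, -0.214, -0.004]
force: [-0.5, 0.4, -0.3]
width: 0.005
gripper_force: 0.0
d [0.0011 0.0008 0.0292] psi -0.136 tilt [-0.003 -0.001] F [-0.5  0.4 -0.3] w 0.005 gf 0.0 t 7.85 [0.5275 0.084  0.0592]
```

View pics/z4.png

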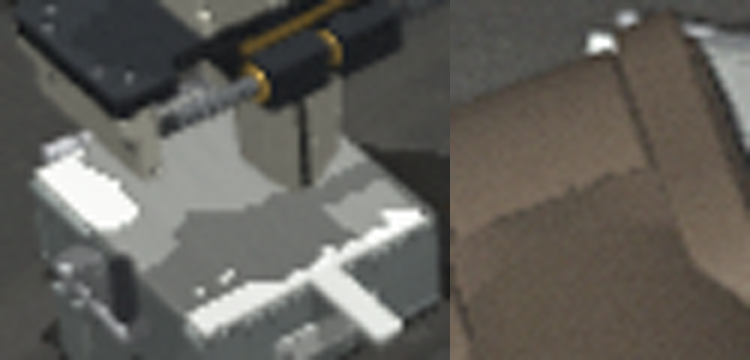

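The picture shows the latch now pointing to the front, with its peg at about (200,226), and the closed finger tips over the lid at (230,208). Next I'll feel for the lid top to get the height offset.

In the tool's units: 0.02 m is 0.4.

```bash
python3 nudge.py '[0,0,0.4,0,0,0,0,0,0,0]'|egrep "pos|^force"
python3 nudge.py '[0,0,0.08,0,0,0,0,0,0,0]'|egrep "pos|^force"
python3 nudge.py '[0,0,0.08,0,0,0,0,0,0,0]'|egrep "pos|^force"
python3 nudge.py '[0,0,0.08,0,0,0,0,0,0,0]'|egrep "pos|^force"
```

```text
position: [0.5282, 0.0851, 0.0403]
force: [-0.7, -0.7, -0.5]
position: [0.529, 0.0852, 0.0373]
force: [-0.4, 0.7, 0.3]
position: [0.5286, 0.0849, 0.0327]
force: [-0.2, -0.2, 0.4]
position: [0.5283, 0.0849, 0.0284]
force: [0.5, 0.3, -0.1]
```

In the tool's units: 0.003 m is 0.06.

```bash
python3 nudge.py '[0,0,0.06,0,0,0,0,0,0,0]'|egrep "pos|^force"
python3 nudge.py '[0,0,0.06,0,0,0,0,0,0,0]'|egrep "pos|^force"
python3 nudge.py '[0,0,0.06,0,0,0,0,0,0,0]'|egrep "pos|^force"

```

```text
position: [0.5284, 0.0849, 0.0254]
force: [0.4, 0.1, 0.0]
position: [0.5288, 0.0851, 0.0235]
force: [-2.7, -0.6, 11.5]
position: [0.529, 0.0851, 0.0226]
force: [-12.2, -3.1, 40.0]
```

In the tool's units: -0.025 m is -0.5, -0.02 m is -0.4.

```bash
python3 nudge.py '[0,0,-0.4,0,0,0,0,-0.4,0,0.2,-0.5,0,0,0,0.4,-0.5,0,0,0,0.4,0,0,0,0,0.4,0,0,0,0,0.4]'
python3 -c "
from h import *
to(loc(-.095,0,.005))"
```

```text
clock: 9.95
position: [0.4791, 0.0918, 0.0599]
ee_rot: [-3.134, 0.212, -0.001]
force: [-0.0, -0.2, 0.3]
width: 0.376
gripper_force: 0.0
d [-0.      0.002   0.0549] psi -0.135 tilt [ 0.001 -0.   ] F [-0.  -0.2  0.3] w 0.376 gf 0.0 t 9.95 [0.4791 0.0918 0.0599]
```

In the tool's units: 0.025 m is 0.5, 0.02 m is 0.4.

```bash
python3 nudge.py '[0,0.04,0.5,0,0.4,0,0,0.4,0,0.4,0,0,0.2,0,0.4,0,0,0,0,0.1,0,0,0,0,0.1,0,0,0,0,0.05,0,0,0,0,0.05,0,0,0,0,0.05]' 12
python3 -c "
from h import *
to(loc(-.095,0,.005))"
```

```text
clock: 10.75
position: [0.4798, 0.0911, 0.0056]
ee_rot: [-3.133, 0.211, -0.003]
force: [0.2, 4.6, 0.3]
width: 0.15
gripper_force: 12.0
d [-0.0008  0.0014  0.0006] psi -0.134 tilt [0.002 0.002] F [0.2 4.6 0.3] w 0.15 gf 12.0 t 10.75 [0.4798 0.0911 0.0056]
```

In the tool's units: -0.0198 m is -0.396, -0.0195 m is -0.39.

```bash
python3 nudge.py '[0.024,0,-0.396,0,0.05,0.07,0,-0.39,0,0.05,0.116,0,-0.378,0,0.05,0.162,0,-0.362,0,0.05]'
python3 nudge.py '[0.204,0,-0.34,0,0.05,0.242,0,-0.312,0,0.05,0.278,0,-0.282,0,0.05,0.31,0,-0.246,0,0.05]'
python3 -c "
from h import *
to(loc(.070-.165*.5735,0,.005+.165*.8192))"
```

```text
clock: 11.15
position: [0.4982, 0.0885, 0.0826]
ee_rot: [-3.133, 0.211, -0.004]
force: [5.8, 4.8, -4.6]
width: 0.15
gripper_force: 12.0
clock: 11.55
position: [0.5488, 0.0814, 0.1413]
ee_rot: [-3.133, 0.211, -0.001]
force: [3.8, 4.7, -5.1]
width: 0.15
gripper_force: 12.0
d [-0.0001  0.0011  0.0011] psi -0.134 tilt [0.001 0.001] F [ 3.8  4.7 -5.1] w 0.15 gf 12.0 t 11.55 [0.5488 0.0814 0.1413]
```

In the tool's units: 0.0194 m is 0.388, 0.0188 m is 0.376.

```bash
python3 nudge.py '[0.338,0,-0.208,0,0.05,0.36,0,-0.164,0,0.05,0.376,0,-0.122,0,0.05,0.388,0,-0.076,0,0.05]'
python3 nudge.py '[0.394,0,-0.028,0,0.05,0.396,0,0.02,0,0.05,0.39,0,0.066,0,0.05,0.19,0,0.046,0,0.05,0,0,0,0,0.05,0,0,0,0,0.05]'
python3 -c "
from h import *
to(loc(.070+.165*.284,0,.005+.165*.959))"
```

```text
clock: 11.95
position: [0.6211, 0.0713, 0.1695]
ee_rot: [-3.133, 0.211, 0.0]
force: [0.5, 4.0, -2.2]
width: 0.152
gripper_force: 12.0
clock: 12.55
position: [0.6893, 0.0617, 0.164]
ee_rot: [-3.134, 0.212, -0.003]
force: [3.3, 2.8, 2.9]
width: 0.154
gripper_force: 12.0
d [-0.0004  0.0005  0.0008] psi -0.135 tilt [0.002 0.001] F [3.3 2.8 2.9] w 0.154 gf 12.0 t 12.55 [0.6893 0.0617 0.164 ]
```

The manual's scale: shifts go in shares of 50 mm and turns go in shares of pi rad. Converting my numbers, -0.03 m is -0.6.

```bash
python3 nudge.py '[0,0,0,0,0.5,0,0,0,0,0.5,0,0,0,0,0.5,0,0,-0.6,0,0.5,0,0,-0.6,0,0.5]' 30
python3 nudge.py '[-0.42,0.83,0,0,0.6,-0.42,0.83,0,0,0.6,-0.42,0.83,0,0,0.6,-0.42,0.83,0,0,0.6,-0.42,0.83,0,0,0.6,-0.42,0.83,0,0,0.6,-0.42,0.83,0,0,0.6,-0.42,0.83,0,0,0.6,-0.42,0.83,0,0,0.6,0,0,0,0,0.6]'
python3 - <<'E'
from h import *
b=atz("top",350,227.4,.0254);n=atz("top",356.4,228.2,.102);print(b,n,atz("scene",340.4,177,.0254),atz("scene",343.6,154,.102))
print("whitejar",atz("top",396,209,.045))
to([.451,-.282,.026])
s=get_image("scene")["image"]
t=get_image("top")["image"]
mosaic([(s,180,150),(t,170,125),(s,180,188),(t,170,142)],"pics/m3.png",z=4,w=100,h=75)
E
```

```text
clock: 13.05
position: [0.6874, 0.0605, 0.2228]
ee_rot: [3.133, -0.213, -0.005]
force: [0.9, 0.3, -0.2]
width: 0.494
gripper_force: 0.0
clock: 14.05
position: [0.4456, -0.2903, 0.2233]
ee_rot: [3.13, -0.229, -0.004]
force: [0.7, -0.6, -0.3]
width: 0.6
gripper_force: 0.0
[ 0.45307785 -0.28096884  0.0254    ] [ 0.45278693 -0.2793948   0.102     ] [ 0.44675575 -0.27844151  0.0254    ] [ 0.44796778 -0.28120804  0.102     ]
whitejar [ 0.5033528  -0.39427321  0.045     ]
d [ 0.0046 -0.0096  0.1972] psi -0.146 tilt [-0.003 -0.003] F [ 0.7 -0.6 -0.3] w 0.6 gf 0.0 t 14.05 [ 0.4456 -0.2903  0.2233]
```

View pics/m3.png

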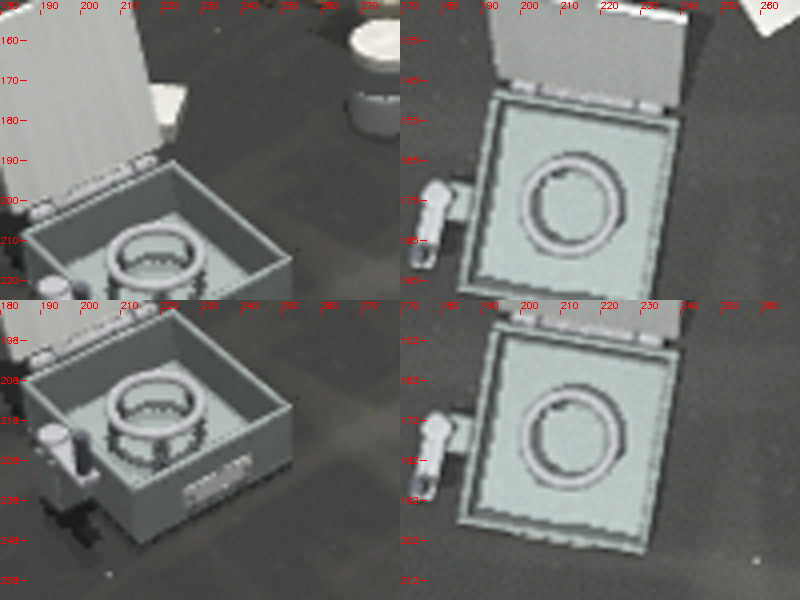

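The picture shows the lid fully back and the latch clear at the front. The ring centre is at top (213.1,176.25) and scene (219,213.75).

```bash
python3 - <<'E'
from h import *
s=.4
print("ring tri",tri((219-s,213.75-s),(213.1-s,176.25-s)),"top@.04",atz("top",213.1-s,176.25-s,.04),"scene@.04",atz("scene",219-s,213.75-s,.04))
c=[atz("top",u-s,v-s,.05) for u,v in((193.75,147.75),(239.75,155),(231.25,204.5),(185,197))]
print("box",np.mean(c,0))
print("flask",atz("top",350-s,227.4-s,.0254),atz("top",356.4-s,228.2-s,.102),atz("scene",340.4-s,177-s,.0254),atz("scene",343.6-s,154-s,.102))
print("peg",tri((206.2-s,206.8-s),(194-s,177-s)))
to([.452,-.280,.026])
E
```

```text
ring tri (array([0.5747, 0.0759, 0.0389]), 0.0015) top@.04 [0.57512977 0.07633522 0.04      ] scene@.04 [0.57310725 0.07626683 0.04      ]
box [0.57494529 0.07729103 0.05      ]
flask [ 0.45408091 -0.27991438  0.0254    ] [ 0.45372825 -0.27840566  0.102     ] [ 0.44870754 -0.2792545   0.0254    ] [ 0.44992094 -0.2821117   0.102     ]
peg (array([0.5674, 0.1192, 0.093 ]), 0.0003)
d [ 0.0017 -0.0049  0.1973] psi -0.139 tilt [-0.001 -0.   ] F [ 0.3 -0.   1.1] w 0.6 gf 0.0 t 14.15 [ 0.4498 -0.2846  0.2233]
```

In the tool's units: 0.04 m is 0.8, -0.005 m is -0.1.

```bash
python3 nudge.py '[0.04,-0.1,0.6,0,0.6,0,0,0.8,0,0.6,0,0,0.6,0,0.6,0,0,0,0,0.6]'
python3 -c "
from h import *
to([.4525,-.2798,.027])"
```

```text
clock: 14.55
position: [0.4517, -0.2759, 0.1198]
ee_rot: [-3.131, 0.208, 0.01]
force: [0.1, 0.3, 0.8]
width: 0.601
gripper_force: 0.0
d [0.0019 0.004  0.0927] psi -0.133 tilt [-0.006  0.004] F [0.1 0.3 0.8] w 0.601 gf 0.0 t 14.55 [ 0.4517 -0.2759  0.1198]
```

In the tool's units: 0.03 m is 0.6, 0.001 m is 0.02.

```bash
python3 nudge.py '[0.02,0.06,0.6,0,0.6,0,0,0.6,0,0.6,0,0,0.4,0,0.6,0,0,0.24,0,0.6,0,0,0,0,0.6,0,0,0,0,0.6]'
python3 -c "
from h import *
to([.4525,-.2798,.027])"
```

```text
clock: 15.15
position: [0.4554, -0.2819, 0.0325]
ee_rot: [3.134, -0.211, 0.002]
force: [-0.6, -0.0, -0.2]
width: 0.6
gripper_force: 0.0
d [-0.0032 -0.0017  0.0055] psi -0.135 tilt [ 0.001 -0.001] F [-0.6 -0.  -0.2] w 0.6 gf 0.0 t 15.15 [ 0.4554 -0.2819  0.0325]
```

In the tool's units: 0.005 m is 0.1, -0.003 m is -0.06.

```bash
python3 nudge.py '[-0.06,-0.04,0.1,0,0.6,0,0,0,0,0.3,0,0,0,0,0.15,0,0,0,0,0.1,0,0,0,0,0.1,0,0,0,0,0.1,0,0,0,0,0.1]' 30
python3 -c "
from h import *
to([.4525,-.2798,.027])"
```

```text
clock: 15.85
position: [0.4518, -0.2796, 0.0265]
ee_rot: [3.134, -0.212, 0.001]
force: [0.2, -0.1, 2.6]
width: 0.267
gripper_force: 30.0
d [ 0.0007  0.0001 -0.0005] psi -0.135 tilt [ 0. -0.] F [ 0.2 -0.1  2.6] w 0.267 gf 30.0 t 15.85 [ 0.4518 -0.2796  0.0265]
```

Width 24.6 mm instead of 22 mm, with a slight upward force. The tips may be pinching the shoulder of the bulb, so I'll open, rise 8 mm and close again.

In the tool's units: -0.008 m is -0.16.

```bash
python3 nudge.py '[0,0,0,0,0.4,0,0,0,0,0.4,0,0,-0.16,0,0.4,0,0,0,0,0.2,0,0,0,0,0.1,0,0,0,0,0.1,0,0,0,0,0.1,0,0,0,0,0.1]' 30
python3 -c "
from h import *
to([.4525,-.2798,.035])"
```

```text
clock: 16.65
position: [0.4521, -0.2797, 0.0347]
ee_rot: [3.134, -0.212, 0.001]
force: [-0.8, 0.8, 5.6]
width: 0.272
gripper_force: 30.0
d [ 0.0005  0.0001 -0.0003] psi -0.135 tilt [ 0.001 -0.   ] F [-0.8  0.8  5.6] w 0.272 gf 30.0 t 16.65 [ 0.4521 -0.2797  0.0347]
```

In the tool's units: 0.012 m is 0.24, 0.002 m is 0.04.

```bash
python3 nudge.py '[0,0,0,0,0.4,0,0,0,0,0.4,0,0,0,0,0.4]' 10
python3 nudge.py '[0,0,0.24,0,0.4,0,0,0.04,0,0.2,0,0,0,0,0.1,0,0,0,0,0.1,0,0,0,0,0.1,0,0,0,0,0.1]' 10
python3 -c "
from h import *
to([.4525,-.2798,.021])"
```

```text
clock: 16.95
position: [0.4514, -0.2794, 0.0341]
ee_rot: [-3.134, 0.212, 0.001]
force: [0.1, -0.9, 0.1]
width: 0.393
gripper_force: 0.0
clock: 17.55
position: [0.4517, -0.2795, 0.0204]
ee_rot: [3.134, -0.212, 0.0]
force: [0.1, -0.0, -0.6]
width: 0.284
gripper_force: 10.1
d [ 0.0008  0.0002 -0.0006] psi -0.135 tilt [ 0. -0.] F [ 0.1 -0.  -0.6] w 0.284 gf 10.1 t 17.55 [ 0.4517 -0.2795  0.0204]
```

In the tool's units: -0.006 m is -0.12.

```bash
python3 nudge.py '[0,0,0,0,0.4,0,0,0,0,0.4,0,0,-0.12,0,0.4,0,0,0,0,0.2,0,0,0,0,0.1,0,0,0,0,0.1,0,0,0,0,0.1,0,0,0,0,0.1,0,0,0,0,0.1]' 30
python3 nudge.py '[0,0,-0.4,0,0.1,0,0,-0.6,0,0.1,0,0,-0.6,0,0.1,0,0,0,0,0.1,0,0,0,0,0.1,0,0,0,0,0.1]'
python3 - <<'E'
from h import *
to([.4525,-.2798,.021])
s=get_image("scene")["image"];t=get_image("top")["image"]
mosaic([(s,300,120),(t,310,185)]*1+[(s,300,85),(t,320,200)],"pics/m4.png",z=5,w=80,h=60)
hsv=cv2.cvtColor(s,cv2.COLOR_BGR2HSV);m=cv2.inRange(hsv,(5,150,60),(20,255,255));m[:, :300]=0;m[:,380:]=0
n,l,st,c=cv2.connectedComponentsWithStats(m);i=1+st[1:,4].argmax();print(st[i],c[i])
E
```

```text
clock: 18.45
position: [0.4521, -0.2797, 0.0267]
ee_rot: [3.134, -0.212, 0.001]
force: [-0.5, 0.6, 5.6]
width: 0.272
gripper_force: 30.0
clock: 19.05
position: [0.4507, -0.2791, 0.1052]
ee_rot: [-3.134, 0.212, 0.003]
force: [-0.8, -0.2, -1.6]
width: 0.277
gripper_force: 30.0
d [0.0021 0.0005 0.0842] psi -0.135 tilt [-0.002  0.001] F [-0.8 -0.2 -1.6] w 0.277 gf 30.0 t 19.05 [ 0.4507 -0.2791  0.1052]
[333 132  21  33 378] [343.4021164  151.82804233]
```

View pics/m4.png

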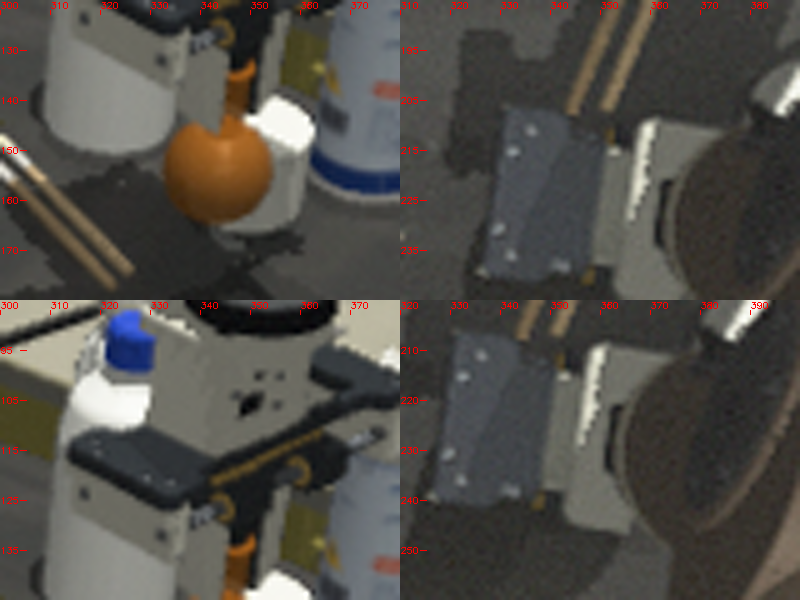

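The picture shows the flask hanging upright in the gripper, with its bulb at scene (343.7,154.4) and its neck between the fingers. I'll compare that with the prediction.

```bash
python3 - <<'E'
from h import *
for z in(.096,.104,.112):print(z,proj("scene",[.4507,-.2791,z]),proj("scene",[.4607,-.2791,z]),proj("scene",[.4507,-.2691,z]), proj("scene",[.4507,-.2791,z+.045]))
print(proj("scene",[.452,-.28,.0254]))
E
```

```text
0.096 [342.1 155.8] [339.1 154.4] [340.  157.3] [343.9 141.9]
0.104 [342.4 153.4] [339.4 152. ] [340.3 154.9] [344.2 139.4]
0.112 [342.7 150.9] [339.7 149.6] [340.6 152.4] [344.6 136.8]
[339.2 176.1]
```

In the tool's units: -0.041 m is -0.82, 0.0083 m is 0.166.

```bash
python3 nudge.py '[0,0,-0.7,0,0.1,0,0,-0.7,0,0.1,0,0,-0.7,0,0.1,0.166,-0.82,0,0,0.1,0.166,-0.82,0,0,0.1,0.166,-0.82,0,0,0.1,0.166,-0.82,0,0,0.1,0.166,-0.82,0,0,0.1,0.166,-0.82,0,0,0.1,0.166,-0.82,0,0,0.1]' 30
python3 nudge.py '[0.166,-0.82,0,0,0.1,0.166,-0.82,0,0,0.1,0,0,0,0,0.1,0,0,0,0,0.1,0,0,0,0,0.1]'
python3 -c "
from h import *
to([.5745,.077,.062])"
```

```text
clock: 20.15
position: [0.5478, -0.0014, 0.2103]
ee_rot: [3.134, -0.213, -0.003]
force: [0.8, -0.4, -0.8]
width: 0.269
gripper_force: 30.0
clock: 20.65
position: [0.575, 0.0746, 0.2105]
ee_rot: [3.133, -0.214, -0.002]
force: [-0.1, -1.7, -2.2]
width: 0.271
gripper_force: 30.0
d [-0.0006 -0.0025  0.1485] psi -0.137 tilt [-0.002 -0.001] F [-0.1 -1.7 -2.2] w 0.271 gf 30.0 t 20.65 [0.575  0.0746 0.2105]
```

In the tool's units: 0.04 m is 0.8, 0.03 m is 0.6.

```bash
python3 nudge.py '[0,-0.04,0.8,0,0.1,0,0,0.8,0,0.1,0,0,0.6,0,0.1,0,0,0.2,0,0.1,0,0,0,0,0.1,0,0,0,0,0.1]'
python3 - <<'E'
from h import *
to([.5745,.077,.062])
s=get_image("scene")["image"]
hsv=cv2.cvtColor(s,cv2.COLOR_BGR2HSV);m=cv2.inRange(hsv,(4,120,40),(22,255,255));m[:,:185]=0;m[:,255:]=0;m[:150]=0
n,l,st,c=cv2.connectedComponentsWithStats(m);i=1+st[1:,4].argmax();print(st[i],c[i])
b=(l==i).astype(np.uint8)
for v in range(st[i,1],st[i,1]+st[i,3]): 
    u=np.where(b[v])[0];print(v,u.min(),u.max(),end=" | ")
print("\npred",proj("scene",[.5745,.077,.0254-.058+.09+.032]))
E
```

```text
clock: 21.25
position: [0.5767, 0.0776, 0.0927]
ee_rot: [-3.134, 0.214, -0.003]
force: [0.2, -0.0, -1.1]
width: 0.271
gripper_force: 30.0
d [-0.0021  0.0009  0.0307] psi -0.136 tilt [0.002 0.   ] F [ 0.2 -0.  -1.1] w 0.271 gf 30.0 t 21.25 [0.5767 0.0776 0.0927]
[205 174  24  36 510] [216.6        194.96862745]
174 218 220 | 175 218 220 | 176 218 220 | 177 216 220 | 178 213 220 | 179 213 219 | 180 213 219 | 181 213 219 | 182 213 219 | 183 213 220 | 184 213 220 | 185 213 219 | 186 213 221 | 187 213 222 | 188 213 224 | 189 208 225 | 190 207 225 | 191 207 226 | 192 206 227 | 193 206 227 | 194 205 227 | 195 205 228 | 196 205 228 | 197 205 228 | 198 205 228 | 199 205 228 | 200 205 227 | 201 206 227 | 202 206 227 | 203 207 226 | 204 207 226 | 205 208 225 | 206 209 224 | 207 210 223 | 208 212 221 | 209 215 217 | 
pred [216.8 198.2]
```

In the tool's units: 0.01 m is 0.2, -0.0015 m is -0.03.

```bash
python3 nudge.py '[-0.03,0,0.2,0,0.1,0,0,0.2,0,0.1,0,0,0.1,0,0.1,0,0,0,0,0.1]'|egrep "pos|^force|wid"
python3 nudge.py '[0,0,0.08,0,0.1,0,0,0,0,0.1]'|egrep "pos|^force|wid"
python3 nudge.py '[0,0,0.08,0,0.1,0,0,0,0,0.1]'|egrep "pos|^force|wid"
python3 nudge.py '[0,0,0.08,0,0.1,0,0,0,0,0.1]'|egrep "pos|^force|wid"
```

```text
position: [0.5734, 0.0781, 0.0653]
force: [-0.9, 0.8, -1.6]
width: 0.27
position: [0.5741, 0.0782, 0.062]
force: [-0.4, 0.2, -1.5]
width: 0.27
position: [0.5742, 0.0782, 0.0582]
force: [-0.5, -0.4, 1.3]
width: 0.274
position: [0.5743, 0.0782, 0.0542]
force: [-0.6, -0.2, 3.1]
width: 0.269
```

In the tool's units: 0.004 m is 0.08.

```bash
python3 nudge.py '[0,0,0.08,0,0.1,0,0,0,0,0.1]'|egrep "pos|^force|wid"
python3 nudge.py '[0,0,0.06,0,0.1,0,0,0,0,0.1]'|egrep "pos|^force|wid"
python3 nudge.py '[0,0,0.06,0,0.1,0,0,0,0,0.1,0,0,0,0,0.1,0,0,0,0,0.1]'
python3 - <<'E'
from h import *
to([.5745,.077,.062])
s=get_image("scene")["image"]
hsv=cv2.cvtColor(s,cv2.COLOR_BGR2HSV);m=cv2.inRange(hsv,(4,120,40),(22,255,255));m[:,:185]=0;m[:,255:]=0;m[:150]=0
n,l,st,c=cv2.connectedComponentsWithStats(m);i=1+st[1:,4].argmax()
b=(l==i).astype(np.uint8)
for v in range(st[i,1],st[i,1]+st[i,3]): 
    u=np.where(b[v])[0];print(v,u.min(),u.max(),end=" | ")
print("\npred",proj("scene",[.5745,.077,.0435]))
E
```

```text
position: [0.5744, 0.0782, 0.0504]
force: [-0.5, -0.5, 5.1]
width: 0.273
position: [0.5746, 0.0783, 0.0476]
force: [-0.5, -1.8, 7.3]
width: 0.269
clock: 23.1
position: [0.5748, 0.0782, 0.0451]
ee_rot: [-3.134, 0.213, -0.002]
force: [-1.8, -2.0, 7.4]
width: 0.273
gripper_force: 30.0
d [-0.0001  0.0013 -0.0169] psi -0.135 tilt [0.001 0.   ] F [-1.8 -2.   7.4] w 0.273 gf 30.0 t 23.1 [0.5748 0.0782 0.0451]
190 220 221 | 191 220 221 | 192 219 222 | 193 218 221 | 194 214 221 | 195 214 221 | 196 214 221 | 197 215 221 | 198 215 221 | 199 215 221 | 200 215 221 | 201 215 221 | 202 215 223 | 203 215 225 | 204 215 226 | 205 215 227 | 206 209 227 | 207 209 228 | 208 208 229 | 209 208 229 | 210 207 229 | 211 207 229 | 212 207 229 | 213 207 229 | 214 207 229 | 215 208 229 | 216 208 228 | 217 208 228 | 218 209 228 | 219 209 227 | 220 210 226 | 221 211 226 | 222 212 224 | 223 214 222 | 
pred [217.9 212.2]
```

In the tool's units: 0.002 m is 0.04.

```bash
python3 nudge.py '[0,0,0.04,0,0.1,0,0,0,0,0.1,0,0,0,0,0.1]'|egrep "pos|^force|wid"
python3 nudge.py '[0,0,0.03,0,0.1,0,0,0,0,0.1,0,0,0,0,0.1,0,0,0,0,0.1,0,0,0,0,0.1]'
python3 - <<'E'
from h import *
for k in range(4):
    get_image("top");to([.5745,.077,.062])
E
```

```text
position: [0.5749, 0.0783, 0.0432]
force: [-1.8, -0.7, 9.6]
width: 0.273
clock: 23.95
position: [0.5749, 0.0783, 0.0418]
ee_rot: [-3.134, 0.213, -0.002]
force: [-1.7, -0.4, 10.3]
width: 0.271
gripper_force: 30.0
d [-0.0002  0.0013 -0.0202] psi -0.135 tilt [0.002 0.   ] F [-1.6 -1.5  9.8] w 0.272 gf 30.0 t 24.0 [0.5749 0.0782 0.0418]
d [-0.0002  0.0013 -0.0202] psi -0.135 tilt [0.002 0.   ] F [-1.7 -2.2  9.6] w 0.271 gf 30.0 t 24.05 [0.575  0.0783 0.0418]
d [-0.0002  0.0013 -0.0202] psi -0.135 tilt [0.002 0.   ] F [-0.6 -1.4  9.3] w 0.271 gf 30.0 t 24.1 [0.5749 0.0783 0.0418]
d [-0.0002  0.0013 -0.0202] psi -0.135 tilt [0.002 0.   ] F [-1.9 -0.2 10.1] w 0.272 gf 30.0 t 24.15 [0.5749 0.0783 0.0418]
```

```bash
python3 -c "
from cell import arm, get_image, sign_off
print(sign_off())"
```

```text
the job is handed in; nothing more can be done
None
```

I handed the job in at about 24 s; no verdict came back. The latch was swung to about 1.6 rad and the lid opened to about 1.86 rad. By my force and travel readings, the flask is held in the ring about 17 mm down. My path kept clear of the dropper bottle and the jar, but I didn't check them afterwards.

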